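# Dispense one filter cassette and slide it onto the reader

### The job

Press the dispenser's plunger all the way down once and let it come back up, so that a single filter cassette comes out onto the bench. Then gently push that cassette along the bench with the fingertips until it lies flat and wholly on the reader's flat square window, and move clear. Do not grip or lift the cassette, leave the others in the magazine, and leave everything else standing where it is.

Things in the scene. Friction and masses are not known exactly. Their poses are not given: they have to be found in the camera images.
- dispenser: white cassette dispenser fixed on the bench, 152 mm long, 56 mm wide. Origin on the bench under the axis of its magazine (square tube, 43 mm outside, 44 mm high, clear front, no floor) holding a stack of three cassettes. Its -x axis points out of the outlet, its +x axis to the plunger. The housing behind the magazine (x 21 to 130 mm) is 42 mm high
- outlet (a point): outlet slot at the foot of the magazine's front face, 21 mm from its axis, 6 mm up. A full press shoves the lowest cassette straight out along the dispenser's -x axis until its centre is about 75 mm from the magazine axis, flat on the bench; as the plunger rises the next one drops into place
- plunger_top (a point): centre of the flat top of the dispenser's round black plunger cap, 40 mm in diameter, 86 mm above the bench when up, 75 mm behind the magazine axis; pressed straight down, moves with the plunger
- plunger (a joint): plunger stroke in m: 0 fully up, 0.028 fully down at a hard stop; springs back by itself; about 2.4 N to start it moving, about 8 N at the bottom
- cassette_1_center (a point): centre (half-way up) of the lowest cassette in the stack, the one that comes out: a white plastic puck with flat faces, 32 mm in diameter, 12 mm high, 15 g, lying flat; centre 6 mm above the bench
- cassette_2_center (a point): centre of cassette 2 from the bottom of the stack, same puck; stays in the magazine
- cassette_3_center (a point): centre of cassette 3 from the bottom of the stack, same puck; stays in the magazine
- reader: reader fixed left or right of the dispenser's outlet: flat dark window (it may shine), 84 mm square, flush with the bench (no step), in a thin 100 mm metal frame. Origin at the window's centre on the bench, x and y along its sides. A grey housing 100 mm wide (y), 34 mm high stands behind it from 58 to 108 mm along +x
- vial_rack: grey rack with amber vials, fixed, 110 mm (x) by 64 mm (y), 56 mm high; origin at the centre of its underside. Not part of the job
- amber_jar: bystander: small jar, 44 mm in diameter, 55 mm high, origin at the centre of its underside
- wrench: bystander: wrench lying flat, 130 mm long, origin at about its middle on the bench
- pen: bystander: black pen lying flat, 130 mm long, 10 mm thick, origin at its middle on the bench
- beaker: bystander: glass beaker, 70 mm in diameter, 85 mm high, origin at the centre of its underside
- solvent_bottle: bystander: glass bottle with blue cap, 80 mm in diameter, 170 mm high, origin at the centre of its underside
- tip_box: bystander: grey box 120 x 85 x 55 mm, origin at the centre of its underside
- cassette_1: the same lowest cassette; origin at the centre of its underside

How it is judged:
On the way, in this order (a step that is already met when the one before it is completed fails the run):
1. the plunger is pressed fully down (value of joint plunger above 0.025 m), for 0.02 s.
2. the plunger is up again and the lowest cassette lies clear in front of the outlet (value of joint plunger below 0.004 m and x of cassette_1_center in the frame of dispenser below -0.055 m), for 0.1 s.
At the end, for the whole second after the job is handed in: The dispensed cassette lies flat (within 0.15 rad), at rest on the bench, wholly on the window (its centre within 26 mm of the window's centre along both window axes); the plunger is up; the two other cassettes are in the magazine (within 12 mm of its axis) (x of cassette_1_center in the frame of reader between -0.026 and 0.026 m and y of cassette_1_center in the frame of reader between -0.026 and 0.026 m and height (world z) of cassette_1_center below 0.009 m and angle between cassette_1_center's own z axis and vertical below 0.15 rad and linear speed of cassette_1 below 0.02 m/s and value of joint plunger below 0.004 m and horizontal distance between each of cassette_2_center, cassette_3_center and dispenser below 0.012 m); the robot touches nothing.
It fails at once if the dispensed cassette is lifted off the bench (centre more than 16 mm high) (height (world z) of cassette_1_center above 0.016 m).
It fails at once if the dispensed cassette is gripped or pressed hard (over 15 N from the fingers) (contact force between the fingers and cassette_1 above 15 N).
It fails at once if a second cassette leaves the magazine or one is lifted out (not (horizontal distance between cassette_2_center and dispenser below 0.012 m) or not (horizontal distance between cassette_3_center and dispenser below 0.012 m) or height (world z) of cassette_2_center above 0.03 m or height (world z) of cassette_3_center above 0.042 m).
It fails at once if a bystander is moved by more than 20 mm (distance of any of amber_jar, wrench, pen, beaker, solvent_bottle, tip_box from where it was at the start of the episode above 0.02 m).
It also fails if it takes over 50 s, if anything falls off the work surface, if the arm or the gripper's body presses on something with over 40 N, if the wrist force passes 120 N, or if a joint passes its speed limit or range.

### The arm

A 6-joint arm with a two-finger parallel gripper is mounted at the origin on the work surface. World frame = base frame: x ahead of the robot, y to its left, z up, the work surface at z = 0. Lengths are in m, angles in rad, forces in N, time in s.
With the tool pointing down it reaches from about 0.25 to 0.725 m from the base axis. Payload 4 kg.
Tool frame: the origin (TCP) lies between the finger pads; the fingertips stand 19 mm ahead of it and the grasp point (between the pads) is the TCP (tips_ahead is the distance from the TCP to the fingertips, in m); z points along the fingers, y is the direction in which the jaws open and shut (so a half turn about z gives the same grasp; the last joint's range is limited). The gripper opens to 85 mm and grips with 20 to 120 N. Pads are 22 mm wide; open, the fingers measure 114 mm over their backs; the gripper's body (76 mm by 85 mm) begins 54 mm behind the grasp point. The pads swing forward as they close: fully open they stand 13 mm farther back than shut.
Start: joints at [1.212, 0.241, 0.005, 1.335, 0, 1.571], TCP at [0.176, 0.468, 0.25] pointing down, gripper open.
Joint ranges: [-2.72, 2.72], [-1.05, 1.87], [-1.09, 1.28], [-1.99, 2.15], [-1.42, 1.44], [-3.14, 3.14]. Speed limits (rad/s): [2.79, 2.79, 3.14, 3.14, 3.14, 3.14].

### API

Orientations are given as [roll, pitch, yaw] about the fixed x, y, z axes, in that order (R = Rz(yaw) Ry(pitch) Rx(roll)).
In Python, from rig import get_obs, grab_frame, close_job, tips_ahead gives the robot as it stands. The module is installed in compiled form; this text tells all that it offers.
- The arm moves only by the tool servo_tool, never from a script. Its argument "motion" is a list of rows, each a list of 5 numbers: the opening in per cent of the stroke, from 0 (shut) to 100 (fully open), then the shift along the tool's x, y, z in m, then the turn about the tool's z in rad. In form: [[gripper, dx, dy, dz, twist], ...]. A call has exactly 5 rows; each row shifts and turns the commanded pose from where the row before left it, along the tool's axes as they then stand; what a row does not reach is not made up. A row lasts 1/12 s, in which the tool goes at most 41.7 mm and 7.16 degrees, less where a joint would pass 70% of its speed; a pose out of reach is approached as far as the arm can. A call is refused whole if a number of a shift passes 0.0417 or a number of a turn 0.125, either way. A call with a gripper value outside its range is refused whole. The fingers move at their own pace and stop on an object; "newtons" is the grip in N (left out, the last holds). Time passes only in rows, so rows that do not move let the fingers close, or fill a call up. It gives the time, the measured TCP pose, the force and the opening at its end, in the units of the state.
- get_obs(): the state, without advancing time (a new reading comes with each control period).
- grab_frame(name): name is "scene" or "side" or "wrist"; returns a dict with "color" (384x512x3 uint8, blue, green, red), "fx", "fy", "cx", "cy" (pixels), "xyz" and "rotation" of the camera in the world. Camera axes: x right, y down, z forward; pixel columns grow to the right and rows downward; lengths in m; the calibration is good to about 2 mm. A picture is of the moment at which its call begins. There is no depth.
- close_job(): hands the job in, once; it reports no verdict.
The state is a dict: "clock": time; "joint_pos": joint angles; "joint_vel": joint speeds; "joint_torque": joint torques, N m; "ee_pos": TCP position; "tool_rot": TCP orientation; "force": force on the tool from outside, world axes, zero at the start; "torque": the same for the moment, N m; "opening": finger opening in m.
Only numpy, scipy, OpenCV 4.12 (cv2) and the standard library are available. Lean on these libraries where they do the work, as an engineer would, in place of code of your own. Each camera call takes 0.05 s, during which the arm holds its last target. There are 200 camera calls.

## Working session

There is one attempt and no reset: what is moved stays moved. The work goes in short steps, Python scripts to look and compute and a tool call to move; the robot and the scene stay as the last step left them, time stands still between calls to the robot, and variables do not carry over. Pictures are saved under pics/ and viewed, about 8 in all and at most 12, crops included, and the job is handed in when it is done.

Besides the shell and the picture viewer there is one more tool, called after "Call:" as name(argument=value, ...) on one line, values as JSON. servo_tool: Moves the arm, as the interface text tells. Its arguments: {"type":"object","properties":{"motion":{"type":"array"},"newtons":{"type":"number"}},"required":["motion"]}

```bash
mkdir -p pics; cat > h.py <<'E'
import numpy as np, cv2
from rig import *
def ray(f,u,v,z):
    d=np.array([(u-f['cx'])/f['fx'],(v-f['cy'])/f['fy'],1.]); d=np.array(f['rotation'])@d
    o=np.array(f['xyz']); return (o+d*(z-o[2])/d[2])[:2]
def proj(f,p):
    q=np.array(f['rotation']).T@(np.array(p)-f['xyz']); return f['cx']+f['fx']*q[0]/q[2], f['cy']+f['fy']*q[1]/q[2]
E
python3 - <<'E'
from h import *
import pickle
F={}
for n in ("scene","side","wrist"):
    f=grab_frame(n);F[n]=f;cv2.imwrite(f'pics/{n}0.png',f['color'] if n=="wrist" else cv2.resize(f['color'],(768,576),interpolation=cv2.INTER_CUBIC)); print(n,np.round(f['xyz'],3),np.round(f['rotation'],3).tolist(),f['fx'],f['cx'],f['cy'])
pickle.dump(F,open('F0.pkl','wb'))
print(get_obs(),tips_ahead)
E
```

```text
scene [ 1.318 -0.256  0.888] [-2.376, -0.01, 1.336] 429.0544845259578 252.9315200106285 185.0445837546558
side [0.431 0.618 0.826] [-2.395, -0.013, -2.966] 379.9040450399985 262.56127645542045 195.84381112488387
wrist [0.104 0.494 0.372] [2.838, 0.002, 1.211] 289.66454868230437 254.1763035225418 195.1676260166211
{'clock': 0.15, 'joint_pos': array([ 1.21196850e+00,  2.41246355e-01,  4.05690218e-03,  1.33520683e+00,
       -2.66591259e-05,  1.57080330e+00]), 'joint_vel': array([-0.0009653 , -0.00211938,  0.00526156,  0.00177414, -0.00048104,
       -0.00035383]), 'joint_torque': array([-2.46436193e-04, -3.72635078e+01,  2.52638787e+01,  1.23694495e-02,
        8.74706899e-06,  8.31900650e-06]), 'ee_pos': array([0.17544095, 0.46773961, 0.24962309]), 'tool_rot': array([-3.13999270e+00,  2.66702421e-05,  2.78275790e+00]), 'force': array([ 0.66979625, -0.35181278,  0.37083548]), 'torque': array([-0.04020737,  0.04913263,  0.01147106]), 'opening': 0.08539107662712363} 0.019
```

View pics/scene0.png

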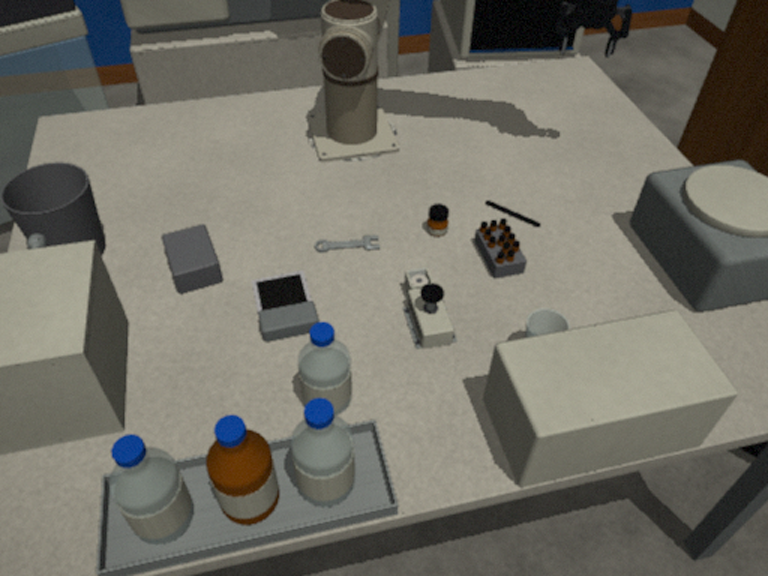

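View pics/side0.png

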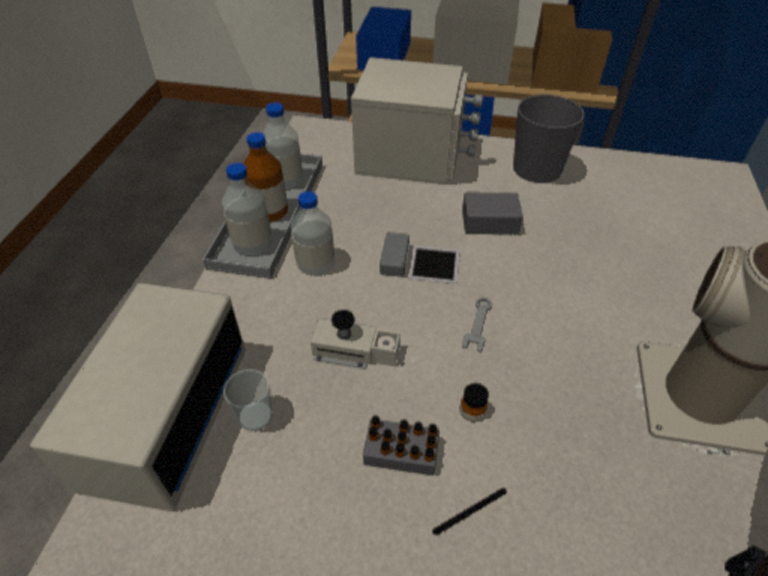

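The scene shows the dispenser with its cap at about (432,293) and the magazine at (418,283). The reader window is at (283,292), the wrench at (347,244) and the jar at (438,220). In the side view the cap is at (343,319), the magazine at (386,345), the window at (435,264), the wrench at (478,325) and the jar at (475,400).

```bash
cat >> h.py <<'E'
from scipy.spatial.transform import Rotation as R_
_g=grab_frame
def grab_frame(n):
    f=_g(n); f['rotation']=R_.from_euler('xyz',f['rotation']).as_matrix(); return f
def blob(f,u,v,thr=60,r=40):
    # dark blob nearest to full-res pixel (u,v)
    g=f['color'].max(2); m=(g<thr).astype(np.uint8)
    n,l,s,c=cv2.connectedComponentsWithStats(m)
    k=min(range(1,n),key=lambda k:np.hypot(*(c[k]-(u,v))) if s[k,4]>25 else 1e9)
    cs,_=cv2.findContours((l==k).astype(np.uint8),cv2.RETR_EXTERNAL,cv2.CHAIN_APPROX_NONE)
    return c[k],s[k],cs[0]
def tri(f1,p1,f2,p2):
    A=[];b=[]
    for f,p in((f1,p1),(f2,p2)):
        d=f['rotation']@np.array([(p[0]-f['cx'])/f['fx'],(p[1]-f['cy'])/f['fy'],1]); d/=np.linalg.norm(d)
        M=np.eye(3)-np.outer(d,d);A.append(M);b.append(M@f['xyz'])
    return np.linalg.lstsq(np.vstack(A),np.hstack(b),rcond=None)[0]
E
python3 - <<'E'
from h import *
import pickle
F=pickle.load(open('F0.pkl','rb'))
for f in F.values(): f['rotation']=R_.from_euler('xyz',f['rotation']).as_matrix()
s,d=F['scene'],F['side']
q=lambda u,v:(u/1.5,v/1.5)
c1=blob(s,*q(432,293));c2=blob(d,*q(343,319))
print('cap',c1[:2],c2[:2],ray(s,*c1[0],.084),ray(d,*c2[0],.084),tri(s,c1[0],d,c2[0]))
for f,p in((s,q(283,292)),(d,q(435,264))):
    c,st,ct=blob(f,*p); w=np.array([ray(f,*x[0],0) for x in ct])
    print('win',c,st,ray(f,*c,0),cv2.minAreaRect((w*1000).astype(np.float32)))
# white magazine/holes, front corners
print('mag top',ray(s,*q(418,281),.044),ray(d,*q(386,343),.044),tri(s,q(418,281),d,q(386,343)))
print('jar',ray(s,*q(438,211),.055),ray(d,*q(475,391),.055))
for p in((320,245),(376,242)):print('wr s',ray(s,*q(*p),0))
for p in((484,302),(472,346)):print('wr d',ray(d,*q(*p),0))
a=s['color'][165:245,160:310];b=d['color'][150:285,195:345]
cv2.imwrite('pics/crop.png',np.hstack([cv2.resize(a,(400,int(80*400/150))),np.zeros((213,1,3),np.uint8)]) if 0 else cv2.resize(b,None,fx=4,fy=4,interpolation=cv2.INTER_CUBIC))
E
```

```text
cap (array([287.19125683, 197.01639344]), array([281, 189,  14,  20, 183], dtype=int32)) (array([228.67171717, 215.01010101]), array([221, 207,  15,  19, 198], dtype=int32)) [0.62759377 0.00693071] [0.61425249 0.0221835 ] [0.6171159  0.01140089 0.07119388]
win [187.18878505 194.4953271 ] [172 184  32  23 535] [ 0.48344343 -0.23684987] ((482.361083984375, -236.37570190429688), (70.73464965820312, 80.76069641113281), 2.379641532897949)
win [289.15367965 175.77056277] [275 166  28  20 462] [ 0.48731668 -0.23504818] ((487.25714111328125, -236.29010009765625), (81.06488037109375, 79.20108795166016), 2.072073459625244)
mag top [0.55390814 0.0075997 ] [0.54037517 0.02118246] [0.54223347 0.01153317 0.03122371]
jar [0.38676309 0.09595822] [0.3816447  0.09829147]
wr s [ 0.3737978  -0.14360756]
wr s [ 0.39019334 -0.03177927]
wr d [ 0.37704474 -0.14695148]
wr d [ 0.39118297 -0.03454346]
```

View pics/crop.png

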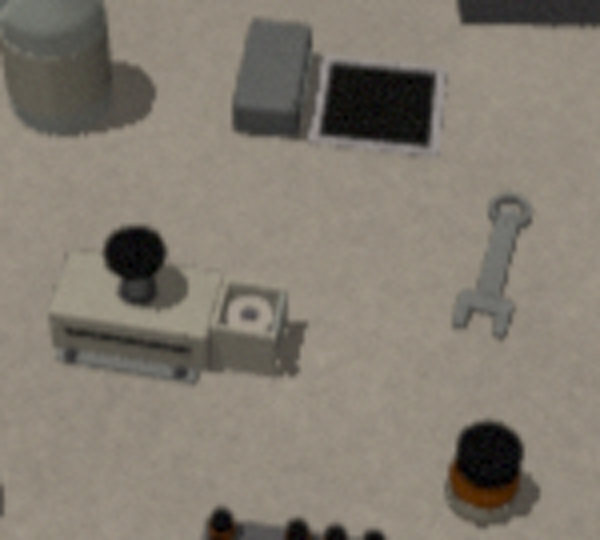

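```bash
python3 - <<'E'
from h import *
import pickle
F=pickle.load(open('F0.pkl','rb'))
for f in F.values(): f['rotation']=R_.from_euler('xyz',f['rotation']).as_matrix()
s,d=F['scene'],F['side']
k=lambda u,v:(u/4+195-.4,v/4+150-.4)
print('cap',ray(s,287.2,193.8,.086),ray(d,228.6,212.2,.086),tri(s,(287.2,193.8),d,(228.6,212.2)))
print('mag',[ray(d,*k(*p),.044).round(4) for p in((222,282),(287,291),(280,332),(212,326),(250,308))])
print('housing',[ray(d,*k(*p),.042).round(4) for p in((72,252),(222,272),(52,318),(208,342))])
print('win',[ray(d,*k(*p),0).round(4) for p in((329,62),(443,68),(438,153),(311,143))])
o=cv2.resize(s['color'][165:245,160:310],None,fx=5,fy=5,interpolation=cv2.INTER_CUBIC);cv2.imwrite('pics/crop2.png',o)
E
```

```text
cap [0.61868119 0.00947491] [0.6161171 0.0147594] [0.61649308 0.01109058 0.08251045]
mag [array([ 0.5644, -0.0034]), array([ 0.5209, -0.0038]), array([0.5197, 0.0303]), array([0.5636, 0.0336]), array([0.5422, 0.0146])]
housing [array([ 0.6691, -0.0118]), array([ 0.5665, -0.0134]), array([0.6671, 0.0448]), array([0.5639, 0.0452])]
win [array([ 0.5323, -0.2763]), array([ 0.4418, -0.2864]), array([ 0.4362, -0.1916]), array([ 0.5322, -0.184 ])]
```

View pics/crop2.png

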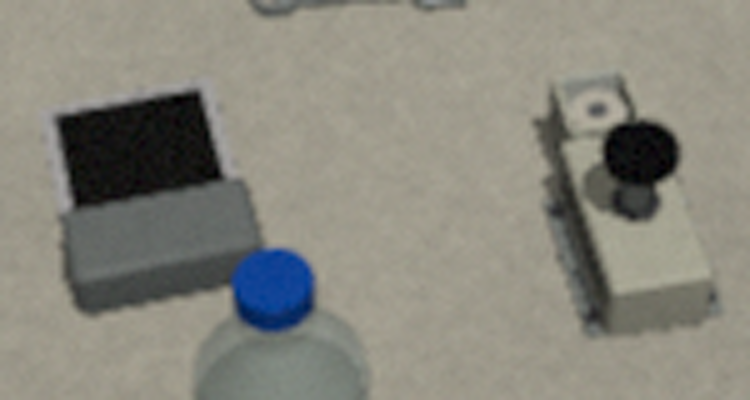

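The cap is at about (0.617, 0.013) and the magazine at (0.542, 0.014), so dispenser yaw is about 0 and the outlet faces world -x. The reader is at about (0.486, -0.236) with its housing on the +x side. The cassette should come out near (0.467, 0.014), and the path from there to the reader is clear of the wrench. I'll shut the fingers, twist by 1.21 rad so tool x = +y and tool y = +x, and move above the cap.

Call:
servo_tool(motion=[[0,0,0,0,0.1212],[0,0,0,0,0.1212],[0,0,0,0,0.1212],[0,0,0,0,0.1212],[0,0,0,0,0.1212]], newtons=20)

```text
clock: 0.57
ee_pos: [0.1755, 0.4679, 0.2499]
tool_rot: [-3.141, 0.001, 2.171]
force: [0.1, -0.5, 0.0]
opening: 0.0255
```

Call:
servo_tool(motion=[[0,0,0,0,0.1212],[0,0,0,0,0.1212],[0,0,0,0,0.1212],[0,0,0,0,0.1212],[0,0,0,0,0.1212]])

```text
clock: 0.98
ee_pos: [0.1755, 0.4679, 0.2499]
tool_rot: [-3.141, 0.001, 1.565]
force: [0.4, -0.2, 0.1]
opening: 0.0
```

Call:
servo_tool(motion=[[0,-0.0227,0.0221,0.002,0],[0,-0.0227,0.0221,0.002,0],[0,-0.0227,0.0221,0.002,0],[0,-0.0227,0.0221,0.002,0],[0,-0.0227,0.0221,0.002,0]])

```text
clock: 1.4
ee_pos: [0.2866, 0.3534, 0.2399]
tool_rot: [-3.141, 0.0, 1.571]
force: [0.4, 0.5, 0.2]
opening: 0.0001
```

Call:
servo_tool(motion=[[0,-0.0227,0.0221,0.002,0],[0,-0.0227,0.0221,0.002,0],[0,-0.0227,0.0221,0.002,0],[0,-0.0227,0.0221,0.002,0],[0,-0.0227,0.0221,0.002,0]])

```text
clock: 1.82
ee_pos: [0.3972, 0.2398, 0.23]
tool_rot: [-3.141, 0.0, 1.571]
force: [0.4, 0.2, 0.2]
opening: -0.0003
```

Tracking is accurate, so I'll go on to above the cap.

Call:
servo_tool(motion=[[0,-0.0227,0.0221,0.004,0],[0,-0.0227,0.0221,0.004,0],[0,-0.0227,0.0221,0.004,0],[0,-0.0227,0.0221,0.004,0],[0,-0.0227,0.0221,0.004,0]])

```text
clock: 2.23
ee_pos: [0.5078, 0.1263, 0.2098]
tool_rot: [-3.141, 0.0, 1.571]
force: [0.1, 0.3, 0.4]
opening: -0.0001
```

Call:
servo_tool(motion=[[0,-0.0227,0.022,0.012,0],[0,-0.0227,0.022,0.012,0],[0,-0.0227,0.022,0.012,0],[0,-0.0227,0.022,0.012,0],[0,-0.0227,0.022,0.012,0]])

```text
clock: 2.65
ee_pos: [0.6177, 0.0128, 0.1492]
tool_rot: [-3.141, -0.0, 1.571]
force: [-1.0, 0.7, -0.8]
opening: -0.0004
```

```bash
python3 - <<'E'
from h import *
f=grab_frame('wrist');cv2.imwrite('pics/w1.png',f['color'])
o=get_obs();print(o['ee_pos'],o['tool_rot'])
print('tip',proj(f,o['ee_pos']-[0,0,.019]),'cap est',proj(f,(.617,.013,.086)))
for c in [blob(f,*proj(f,(.617,.013,.086)))]:print(c[:2],ray(f,*c[0],.086))
E
```

```text
[0.62031605 0.00821893 0.14575345] [-3.14044621  0.00341587  1.56590415]
tip (np.float64(258.62157717398895), np.float64(254.87356010056618)) cap est (np.float64(252.99801064163296), np.float64(219.49854559856493))
(array([256.07272727, 162.97575758]), array([209, 162,  97,   3, 165], dtype=int32)) [0.61908183 0.05257237]
```

View pics/w1.png

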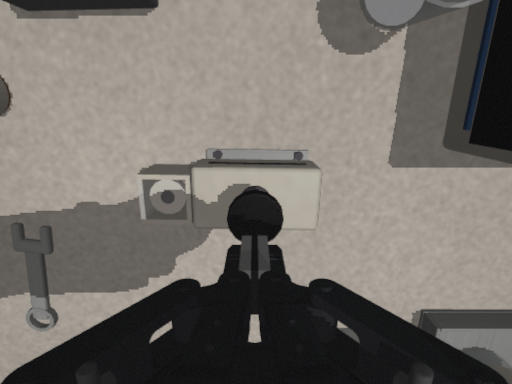

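The wrist view shows the cap at about (256,217), just ahead of the shut fingertips, with the dispenser aligned to the image axes and the magazine top at about (166,196). I'll re-measure now that the arm has settled.

```bash
python3 - <<'E'
from h import *
f=grab_frame('wrist')
o=get_obs();print(o['ee_pos'],o['tool_rot'])
print('cap',ray(f,255.7,217,.086),'mag',ray(f,166,196.5,.044))
print('housing edge L/R far y',[ray(f,*p,.042) for p in((193,228),(319,228),(193,163),(318,163))])
E
```

```text
[0.61802381 0.01041623 0.14646025] [-3.13774537e+00  1.33130546e-03  1.56579182e+00]
cap [0.62144149 0.01141142] mag [0.54863231 0.01285621]
housing edge L/R far y [array([ 0.56820791, -0.01603633]), array([ 0.6753473 , -0.01661006]), array([0.57209439, 0.03995871]), array([0.67108308, 0.03941615])]
```

Call:
servo_tool(motion=[[0,0,0,0.009,0],[0,0,0,0.009,0],[0,0,0,0.009,0],[0,0,0,0.009,0],[0,0,0,0.007,0]])

```text
clock: 3.17
ee_pos: [0.6161, 0.0152, 0.1063]
tool_rot: [-3.141, -0.0, 1.572]
force: [-0.9, 0.2, -0.1]
opening: -0.0001
```

Call:
servo_tool(motion=[[0,0,0,0.006,0],[0,0,0,0.006,0],[0,0,0,0.006,0],[0,0,0,0.006,0],[0,0,0,0.005,0]])

```text
clock: 3.58
ee_pos: [0.6164, 0.0151, 0.079]
tool_rot: [-3.141, -0.001, 1.572]
force: [-5.1, 3.0, 8.6]
opening: 0.0001
```

Call:
servo_tool(motion=[[0,0,0,0.002,0],[0,0,0,0,0],[0,0,0,0,0],[0,0,0,0,0],[0,0,0,0,0]])

```text
clock: 4.0
ee_pos: [0.6164, 0.015, 0.0774]
tool_rot: [-3.141, -0.001, 1.572]
force: [-3.7, 0.6, 6.6]
opening: 0.0002
```

Force is about 7 N at 0.0774. I'll press a little further to confirm the hard stop.

Call:
servo_tool(motion=[[0,0,0,0.001,0],[0,0,0,0.001,0],[0,0,0,0.001,0],[0,0,0,0,0],[0,0,0,0,0]])

```text
clock: 4.42
ee_pos: [0.6164, 0.015, 0.077]
tool_rot: [3.141, -0.001, 1.572]
force: [-8.6, 1.2, 20.5]
opening: -0.0001
```

The hard stop is reached: 20 N with no further travel. Now I'll rise straight up and look.

Call:
servo_tool(motion=[[0,0,0,-0.006,0],[0,0,0,-0.009,0],[0,0,0,-0.012,0],[0,0,0,-0.015,0],[0,0,0,-0.02,0]])

```text
clock: 4.83
ee_pos: [0.6163, 0.0142, 0.1346]
tool_rot: [-3.139, 0.0, 1.571]
force: [-0.5, -0.8, 0.3]
opening: -0.0001
```

Call:
servo_tool(motion=[[23,0,0,-0.02,0],[23,0.02,-0.02,-0.02,0],[23,0.02,-0.03,0,0],[23,0.02,-0.03,0,0],[23,0.02,-0.03,0,0]])

```text
clock: 5.25
ee_pos: [0.5065, 0.0948, 0.1757]
tool_rot: [3.14, -0.0, 1.57]
force: [-0.0, 0.1, -0.5]
opening: 0.0195
```

Call:
servo_tool(motion=[[23,0.01,-0.02,0,0],[23,0,-0.015,0,0],[23,0,0,0,0],[23,0,0,0,0],[23,0,0,0,0]])

```text
clock: 5.67
ee_pos: [0.4733, 0.1042, 0.1757]
tool_rot: [3.14, -0.0, 1.571]
force: [-0.2, 0.2, -0.2]
opening: 0.0194
```

```bash
python3 - <<'E'
from h import *
d=grab_frame('side');w=grab_frame('wrist')
o=get_obs();print(o['ee_pos'],o['tool_rot'],o['opening'])
cv2.imwrite('pics/s2.png',np.hstack([cv2.resize(d['color'][140:290,180:340],None,fx=2.5,fy=2.5,interpolation=cv2.INTER_CUBIC),cv2.resize(w['color'],(400,375),interpolation=cv2.INTER_AREA)]))
import pickle;pickle.dump((d,w),open('F2.pkl','wb'))
print('bottle base',ray(d,314/1.5,262/1.5,0))
E
```

```text
[0.47332689 0.10389928 0.17539524] [ 3.14048056e+00 -3.90679776e-05  1.56995018e+00] 0.0195447225730247
bottle base [ 0.73236943 -0.19326755]
```

View pics/s2.png

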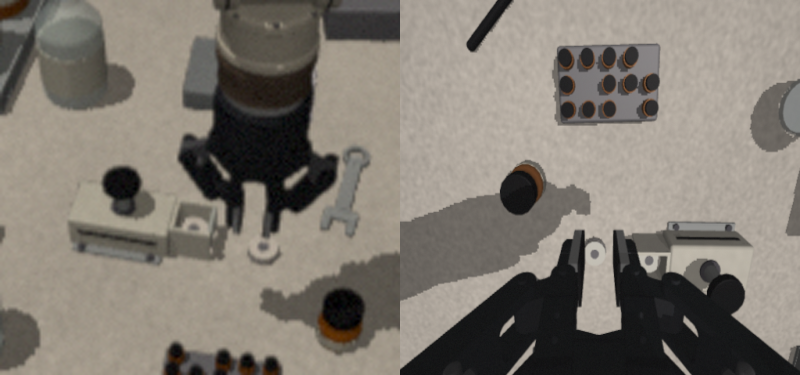

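The side crop shows the plunger back up, one cassette out in front of the outlet at (264,247) and the stack still in the magazine. In the wrist view the puck shows between the fingers at (595,251).

```bash
python3 - <<'E'
from h import *
import pickle
d,w=pickle.load(open('F2.pkl','rb'))
print('side',ray(d,264/2.5+180-.3,247/2.5+140-.3,.012),'mag',ray(d,194/2.5+180-.3,218/2.5+140-.3,.044))
u,v=195*1.28,251*1.024
print('wrist',ray(w,u,v,.012),'magx',ray(w,258*1.28,258*1.024,.044), 'jar',ray(w,119*1.28,193*1.024,.055))
g=w['color'].min(2)[240:290,225:280];m=(g>150).astype(np.uint8)
n,l,s,c=cv2.connectedComponentsWithStats(m);print([(s[k].tolist(),c[k].round(1).tolist()) for k in range(1,n) if s[k,4]>30])
E
```

```text
side [0.46612786 0.01535517] mag [0.5415276  0.01549344]
wrist [0.46870877 0.01845939] magx [0.5494386  0.02829888] jar [0.38392909 0.10178084]
[([11, 0, 38, 50, 1527], [29.9, 26.9])]
```

Call:
servo_tool(motion=[[23,-0.0092,-0.0012,0.012,0],[23,-0.0092,-0.0012,0.012,0],[23,-0.0092,-0.0012,0.012,0],[23,-0.0092,-0.0012,0.012,0],[23,-0.0092,-0.0012,0.012,0]])

```text
clock: 6.18
ee_pos: [0.467, 0.0573, 0.1146]
tool_rot: [3.141, 0.0, 1.57]
force: [0.8, 0.3, 0.6]
opening: 0.0198
```

Call:
servo_tool(motion=[[23,0,0,0.016,0],[23,0,0,0.016,0],[23,0,0,0.016,0],[23,0,0,0.016,0],[23,0,0,0.012,0]])

```text
clock: 6.6
ee_pos: [0.4665, 0.0575, 0.0377]
tool_rot: [-3.141, 0.0, 1.569]
force: [-0.5, -0.5, 0.4]
opening: 0.0196
```

Call:
servo_tool(motion=[[23,0,0,0.005,0],[23,0,0,0.004,0],[23,0,0,0.003,0],[23,0,0,0.002,0],[23,0,0,0,0]])

```text
clock: 7.02
ee_pos: [0.4665, 0.0581, 0.0254]
tool_rot: [3.141, -0.0, 1.571]
force: [-0.7, -0.2, 0.3]
opening: 0.0198
```

```bash
python3 - <<'E'
from h import *
d=grab_frame('side');w=grab_frame('wrist')
o=get_obs();print(o['ee_pos'],o['tool_rot'],o['opening'],o['force'])
cv2.imwrite('pics/s3.png',np.hstack([cv2.resize(d['color'][180:280,230:330],(400,400),interpolation=cv2.INTER_CUBIC),cv2.resize(w['color'][180:380,156:356],(400,400),interpolation=cv2.INTER_CUBIC)]))
E
```

```text
[0.46657082 0.05822316 0.02581148] [ 3.14052238e+00 -1.35997627e-04  1.57080020e+00] 0.019823547358620294 [-0.1932991   1.17437215 -0.20125723]
```

View pics/s3.png

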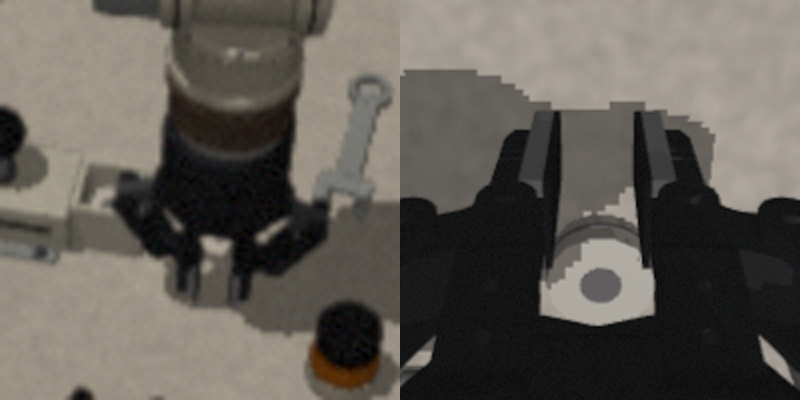

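The puck is centred between the fingers: its hole is at x≈600 and the gap centre at ≈597. I'll lower 4 mm and start pushing slowly.

Call:
servo_tool(motion=[[23,0,0,0.002,0],[23,0,0,0.002,0],[23,-0.003,0,0,0],[23,-0.004,0,0,0],[23,-0.004,0,0,0]])

```text
clock: 7.53
ee_pos: [0.466, 0.0468, 0.0213]
tool_rot: [3.142, 0.0, 1.571]
force: [0.3, -0.0, 0.6]
opening: 0.0192
```

Call:
servo_tool(motion=[[23,-0.004,0,0,0],[23,-0.004,0,0,0],[23,-0.004,0.0002,0,0],[23,-0.005,0.0003,0,0],[23,-0.006,0.0004,0,0]])

```text
clock: 7.95
ee_pos: [0.467, 0.0237, 0.0213]
tool_rot: [3.142, -0.0, 1.571]
force: [-0.5, 0.4, 0.1]
opening: 0.0199
```

Call:
servo_tool(motion=[[23,-0.007,0.0005,0,0],[23,-0.007,0.0005,0,0],[23,-0.007,0.0005,0,0],[23,-0.007,0.0005,0,0],[23,-0.006,0.0005,0,0]])

```text
clock: 8.37
ee_pos: [0.4695, -0.0107, 0.0213]
tool_rot: [-3.142, 0.0, 1.57]
force: [-0.2, 0.3, 0.1]
opening: 0.0196
```

```bash
python3 - <<'E'
from h import *
d=grab_frame('scene');w=grab_frame('wrist')
o=get_obs();print(o['ee_pos'],o['tool_rot'],o['opening'],o['force'])
cv2.imwrite('pics/s4.png',np.hstack([cv2.resize(d['color'][130:230,220:320],(400,400),interpolation=cv2.INTER_CUBIC),cv2.resize(w['color'][180:380,156:356],(400,400),interpolation=cv2.INTER_CUBIC)]))
E
```

```text
[ 0.46960446 -0.01087793  0.02131228] [3.14145724e+00 2.23810415e-04 1.56923742e+00] 0.019581944199797304 [-0.36913539  0.53429589  0.63968454]
```

View pics/s4.png

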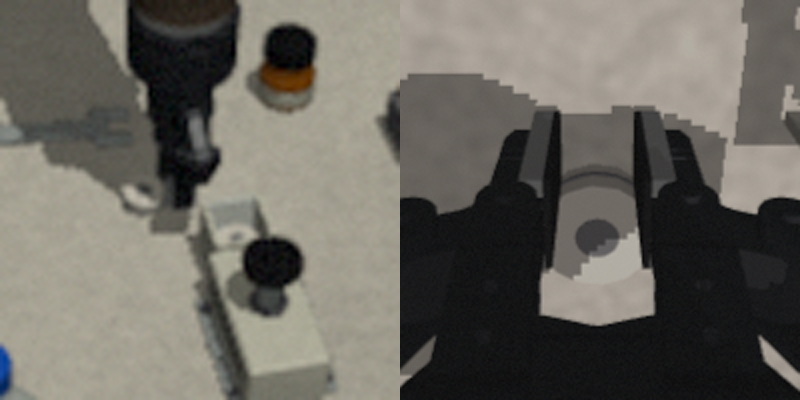

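The puck is nestled against both fingertips: the wrist view shows the hole at (597,237), and the scene shows it ahead of the fingers at (138,197). I'll keep pushing.

Call:
servo_tool(motion=[[23,-0.005,0.0003,0,0],[23,-0.007,0.0005,0,0],[23,-0.008,0.0006,0,0],[23,-0.008,0.0006,0,0],[23,-0.008,0.0006,0,0]])

```text
clock: 8.88
ee_pos: [0.4721, -0.0467, 0.0213]
tool_rot: [-3.142, 0.0, 1.571]
force: [0.0, -0.3, 0.0]
opening: 0.0194
```

Call:
servo_tool(motion=[[23,-0.008,0.0006,0,0],[23,-0.008,0.0006,0,0],[23,-0.008,0.0006,0,0],[23,-0.008,0.0006,0,0],[23,-0.008,0.0006,0,0]])

```text
clock: 9.3
ee_pos: [0.4751, -0.0867, 0.0213]
tool_rot: [-3.142, -0.0, 1.571]
force: [0.0, 0.9, 0.2]
opening: 0.0198
```

Call:
servo_tool(motion=[[23,-0.008,0.0006,0,0],[23,-0.008,0.0006,0,0],[23,-0.008,0.0006,0,0],[23,-0.008,0.0006,0,0],[23,-0.008,0.0006,0,0]])

```text
clock: 9.72
ee_pos: [0.4781, -0.1267, 0.0213]
tool_rot: [3.142, 0.0, 1.571]
force: [0.5, 0.8, 0.3]
opening: 0.0194
```

Call:
servo_tool(motion=[[23,-0.008,0.0006,0,0],[23,-0.008,0.0006,0,0],[23,-0.007,0.0006,0,0],[23,-0.006,0.0004,0,0],[23,-0.005,0.0003,0,0]])

```text
clock: 10.13
ee_pos: [0.4806, -0.1606, 0.0213]
tool_rot: [3.142, 0.0, 1.571]
force: [0.6, -0.1, 0.4]
opening: 0.0195
```

```bash
python3 - <<'E'
from h import *
d=grab_frame('side');s=grab_frame('scene');w=grab_frame('wrist')
o=get_obs();print(o['ee_pos'],o['tool_rot'],o['opening'],o['force'])
print('if hole at same px',ray(w,254.5,298.5,.012))
cv2.imwrite('pics/s5.png',np.hstack([cv2.resize(s['color'][150:230,150:230],(380,380),interpolation=cv2.INTER_CUBIC),cv2.resize(w['color'][180:380,156:356],(400,380),interpolation=cv2.INTER_CUBIC)]))
E
```

```text
[ 0.48056895 -0.16016818  0.02126985] [ 3.14158465e+00 -1.13435648e-04  1.57018353e+00] 0.019770927753068438 [ 1.09751377  0.81712683 -0.44820284]
if hole at same px [ 0.48100208 -0.18429491]
```

View pics/s5.png

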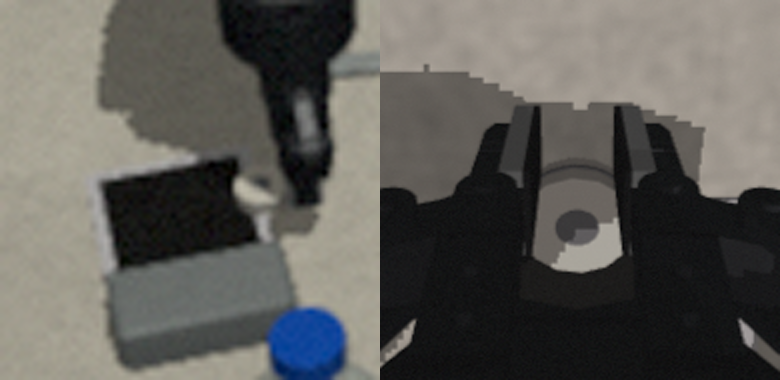

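The puck is still nestled, at TCP y − 24 mm, which puts it at (0.481, -0.184) on the window's near edge. It has 52 mm in -y and about 5 mm in +x to go. Then I'll back off and rise.

Call:
servo_tool(motion=[[23,-0.004,0.0004,0,0],[23,-0.006,0.0006,0,0],[23,-0.007,0.0007,0,0],[23,-0.007,0.0007,0,0],[23,-0.007,0.0007,0,0]])

```text
clock: 10.7
ee_pos: [0.4838, -0.1916, 0.0213]
tool_rot: [3.141, 0.0, 1.571]
force: [-0.1, 0.1, -0.3]
opening: 0.0197
```

Call:
servo_tool(motion=[[23,-0.007,0.0007,0,0],[23,-0.006,0.0006,0,0],[23,-0.004,0.0004,0,0],[23,-0.003,0.0002,0,0],[23,-0.001,0,0,0]])

```text
clock: 11.12
ee_pos: [0.4856, -0.2124, 0.0213]
tool_rot: [3.141, 0.0, 1.57]
force: [-0.2, 0.2, 0.4]
opening: 0.0197
```

Call:
servo_tool(motion=[[23,0.004,0,0,0],[23,0.008,0,0,0],[23,0.012,0,0,0],[23,0.014,0,0,0],[23,0.012,0,-0.005,0]])

```text
clock: 11.53
ee_pos: [0.4844, -0.1596, 0.0256]
tool_rot: [-3.139, -0.001, 1.572]
force: [-0.6, -0.2, 0.1]
opening: 0.0199
```

Call:
servo_tool(motion=[[23,0.01,0,-0.02,0],[23,0.02,0,-0.025,0],[23,0.03,0,-0.025,0],[23,0.03,0,-0.025,0],[23,0.03,0,-0.02,0]])

```text
clock: 11.95
ee_pos: [0.4855, -0.0396, 0.1436]
tool_rot: [3.14, -0.0, 1.571]
force: [0.4, 0.3, 0.3]
opening: 0.0199
```

Call:
servo_tool(motion=[[23,0.03,-0.02,-0.015,0],[23,0.03,-0.02,-0.015,0],[23,0.02,-0.02,-0.01,0],[23,0.01,-0.01,0,0],[23,0,0,0,0]])

```text
clock: 12.37
ee_pos: [0.4131, 0.0509, 0.1824]
tool_rot: [3.141, -0.001, 1.576]
force: [-0.3, 0.1, -0.7]
opening: 0.0195
```

```bash
python3 - <<'E'
from h import *
d=grab_frame('side');s=grab_frame('scene')
o=get_obs();print(o['clock'],o['ee_pos'],o['force'])
for f,n,off,x in((s,'scene',(150,150),0),(d,'side',(180,140),0)):
    p=np.array(proj(f,(.486,-.236,.012))); 
    x0,y0=(p-14).astype(int); g=f['color'][y0:y0+28,x0:x0+28].min(2); m=(g>110).astype(np.uint8)
    k,l,st,c=cv2.connectedComponentsWithStats(m); print(n,[(st[i].tolist(),ray(f,*(c[i]+(x0,y0)),.008).round(4)) for i in range(1,k) if st[i,4]>10])
cv2.imwrite('pics/s6.png',np.hstack([cv2.resize(s['color'][145:245,150:310],(400,250),interpolation=cv2.INTER_CUBIC),cv2.resize(d['color'][145:245,180:340],(400,250),interpolation=cv2.INTER_CUBIC)]))
E
```

```text
12.4667 [0.41522824 0.04914803 0.1817525 ] [-0.27468129  0.01216869  0.24572269]
scene [([0, 0, 28, 10, 202], array([ 0.4382, -0.2369])), ([8, 11, 12, 9, 75], array([ 0.4846, -0.2379]))]
side [([0, 0, 25, 20, 220], array([ 0.5034, -0.2863])), ([11, 12, 9, 7, 51], array([ 0.4855, -0.2396])), ([0, 26, 9, 2, 13], array([ 0.5142, -0.1823]))]
```

View pics/s6.png

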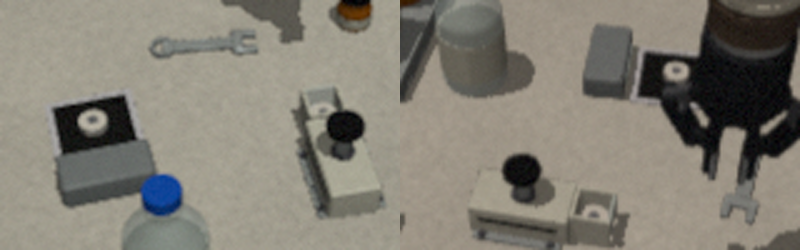

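Both views put the puck at about (0.485, -0.238), flat on the window and within a few mm of its centre. The plunger is up, the stack is in the magazine, the wrench and jar look undisturbed, and the arm is clear.

```bash
python3 -c "
from rig import *
print(close_job())"
```

```text
the job is handed in; nothing more can be done
None
```

The cassette is on the reader window and the job was handed in after about 12.5 s on the robot's clock. `close_job` gave no verdict.

- **Dispensing:** I pressed the plunger once with shut fingers until it hit the hard stop (about 20 N, no further travel) and let it rise. One cassette came out onto the bench in front of the outlet.
- **Pushing:** I set the fingertips about 20 mm apart, just above the bench, so the cassette nestled against both without being gripped. I pushed it about 250 mm to the window, with readings of about 1 N or less throughout, then backed off and rose clear.

**Last checks:**
- **Cassette position:** the scene view put it at (0.485, -0.238) and the side view at (0.486, -0.240). The window centre I measured is (0.486, -0.236), so it is within about 4 mm, against the 26 mm allowed. It looks flat.
- **Everything else:** the plunger is up and a cassette still shows in the magazine, though I did not count the two. The wrench and the visible part of the jar look undisturbed. The pen, beaker and tip box were out of the last pictures, but the arm did not go near them.
- **Disagreements:** the camera views differed by up to about 5 mm on the plunger cap and magazine, which made no difference. No check failed.

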